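Tip the tall gift box down onto the wrapping stand

ROBOT

A 6-joint arm with a two-finger parallel gripper is mounted at the origin on a cart in front of the work surface, level with it; the furniture and walls round the work are solid. World frame = base frame: x ahead of the robot, y to its left, z up, the work surface at z = 0. Lengths are in m, angles in rad, forces in N, time in s.
With the tool pointing down it reaches from about 0.25 to 0.775 m from the base axis. Payload 4 kg.
Tool frame: the origin (TCP) lies on the centre line of the jaws, within the pads' length; the fingertips stand 25 mm ahead of it and the grasp point (between the pads) lies 6 mm ahead of it; z points along the fingers, y is the line along which they close (so a half turn about z gives the same grasp; the last joint's range is limited). The gripper opens to 94 mm and grips with 3 to 60 N. Pads are 16 mm wide; open, the fingers measure 119 mm over their backs; the gripper's body (75 mm by 177 mm) begins 78 mm behind the grasp point.
Start: joints at [-1.28, 0.087, 1.371, -0, 1.684, -0.103], TCP at [0.211, -0.508, 0.231] pointing down, gripper open.
Joint ranges: [-3.1, 3.1], [-0.76, 2.03], [0.27, 2.55], [-1.08, 4.22], [0.17, 2.65], [-2.57, 2.57]. Speed limits (rad/s): [2.79, 2.79, 3.14, 3.14, 3.14, 3.14].

INTERFACE

Orientations are given as [roll, pitch, yaw] about the fixed x, y, z axes, in that order (R = Rz(yaw) Ry(pitch) Rx(roll)).
In Python, from bench import robot, imaging gives the robot as it stands. The module is installed in compiled form; this text tells all that it offers.
- The arm moves only by the tool drive_tool, never from a script. Its argument "series" is a list of rows, each a list of 3 entries, a list of its own where there are three numbers: the finger opening in m, from 0 to 0.094, then the shift along the tool's x, y, z in m, then the turn, a rotation vector about the tool's x, y, z in rad. A call has 1 to 5 rows; each row is the pose to reach, as a shift and turn from the pose commanded when the call began, along the tool's axes at that moment; what a row does not reach only later rows make up. A row lasts 1/8 s, in which the tool goes at most 62.5 mm and 10.7 degrees, less where a joint would pass 70% of its speed; a pose out of reach is approached as far as the arm can. A call with a gripper value outside its range is refused whole. The fingers move at their own pace and stop on an object; the grip force is fixed at half the most. Time passes only in rows, so rows that repeat a pose let the fingers close. It gives the time, the measured TCP pose, the force, the opening and the grip force at its end, in the units of the state.
- robot.get_obs(): the state, without advancing time (a new reading comes with each control period).
- imaging.snapshot(name): name is "scene" or "top" or "wrist"; returns the picture (420x560x3 uint8, red, green, blue); there is no depth.
- imaging.get_calibration(name): a dict with "intrinsics" (3x3 intrinsics, pixels), "k1" (the pictures are not rectified: a ray, as slopes to the right and down, at radius r is drawn at 1 + k1 r^2 times it, then the intrinsics apply), "position" and "rotation" of the camera in the world. Camera axes: x right, y up, looking along -z (the intrinsics and any distortion apply to the point x, -y, -z); pixel columns grow to the right and rows downward; lengths in m; the calibration is good to about 2 mm. A picture is of the moment at which its call begins: read the wrist's pose just before it. get_calibration takes no time and is no camera call; for the wrist camera it gives the pose at the moment of the call.
- robot.close_job(): hands the job in; it is judged then, once.
The state is a dict: "time": time; "joint_positions": joint angles; "qvel": joint speeds; "joint_torque": joint torques, N m; "tool_pos": TCP position; "ee_rot": TCP orientation; "wrist_force": force on the tool from outside, world axes, zero at the start; "wrist_torque": the same for the moment, N m; "width": finger opening in m; "finger_force": force on a finger pad.
Only numpy, scipy, OpenCV 4.12 (cv2) and the standard library are available. Lean on these libraries where they do the work, as an engineer would, in place of code of your own. Each camera call takes 0.05 s, during which the arm holds its last target. There are 200 camera calls.

TASK

The slim gift box stands on end on the wrapping stand with its foot by the back stop. Without gripping, lifting or pressing it hard, tip it over with the fingers away from the stop and keep supporting it while it goes down, so that it lands gently and never drops, lying flat with its lid up; then push it snug into the corner of the stand, against both the back stop and the side rail. Leave the things around it alone.

Things in the scene. Friction and masses are not known exactly. Their poses are not given: they have to be found in the camera images.
- tall_box: Slim kraft gift box with lid, own x, y, z 62 x 100 x 30 mm, 0.14 to 0.28 kg. Origin: centre of its 62 x 100 underside; own z points out through the lid, 30 mm away. It starts standing on its 62 x 30 end: own y up (origin 50 mm above the stand top), own z towards the back stop, lid face 3 to 6 mm from it, within 0.04 rad of square. Lying as wanted: own z up, own y away from the stop.
- stand: Fixed light wooden wrapping stand, block 123 (x) x 190 (y) x 25 mm high. Origin: centre of its underside; its x points to the robot's right, turned by -0.15 to +0.45 rad. Dark wooden back stop on top along its right edge (+x): 22 mm high, 15 thick, inner face at x = +46.5 mm. Side rail along its far edge (+y): 22 mm high, 15 thick, inner face at y = +80 mm. Left (-x) and near (-y) edges are open.
- stand_corner (a point): Inner corner of the stand where back stop and side rail meet, on the stand's top face (25 mm above the worktop). Axes as the stand's.
- stand_front (a point): Middle of the stand's open left edge (-x), on its top face (25 mm above the worktop), 108 mm from the stop's inner face. A box tipped about its foot's left edge first lies about 35 to 135 mm from the stop and overhangs this edge by about 25 mm, so there is room for a fingertip under that end, left of the stand, before it is pushed home.
- square_box: Bystander: kraft gift box, 66 x 66 x 48 mm, on the worktop right of the stand. Origin: centre of its underside.
- sweet_tin: Bystander: round tin with lid, 65 mm across, 40 mm high, on the worktop far left of the stand. Origin: centre of its underside.
- choc_bar_3: Bystander: wrapped chocolate bar lying flat, 64 x 140 x 12 mm, on the worktop far right. Origin: centre of its underside.
- stamp: Bystander: wooden hand stamp, 32 x 44 mm, 65 mm high, on the worktop near left. Origin: centre of its underside.

How it is judged:
By the outcome, as a careful person would: the job done as asked, in the order asked, and still so for the second after the job is handed in, with the robot touching nothing.
It also fails if it takes over 69 s, if anything falls off the work surface, if the arm or the gripper's body presses on something with over 40 N, if the wrist force passes 120 N, or if a joint passes its speed limit or range.

## Working session

There is one attempt and no reset: what is moved stays moved. The work goes in short steps, Python scripts to look and compute and a tool call to move; the robot and the scene stay as the last step left them, time stands still between calls to the robot, and variables do not carry over. Pictures are saved under pics/ and viewed, at most 10 in all, crops included, and the job is handed in when it is done.

Besides the shell and the picture viewer there is one more tool, called after "Request:" as a command line: name --argument value ..., lists and objects as JSON in quotes. drive_tool: Moves the arm, as the interface text tells. Its arguments: {"type":"object","properties":{"series":{"type":"array"}},"required":["series"]}

```bash
mkdir -p pics
cat > h.py <<'E'
import numpy as np, cv2
from bench import robot, imaging
from scipy.spatial.transform import Rotation as R
def cal(n):
    c=imaging.get_calibration(n); return c
def px2w(c,u,v,z):
    K=np.array(c["intrinsics"]);k=c["k1"]
    xd=(u-K[0,2])/K[0,0]; yd=(v-K[1,2])/K[1,1]
    x,y=xd,yd
    for _ in range(30):
        s=1+k*(x*x+y*y); x,y=xd/s,yd/s
    d=np.array(c["rotation"])@np.array([x,-y,-1.]); p=np.array(c["position"])
    return p+d*(z-p[2])/d[2]
def w2px(c,P):
    K=np.array(c["intrinsics"]);k=c["k1"]
    q=np.array(c["rotation"]).T@(np.array(P)-np.array(c["position"]))
    x,y=q[0]/-q[2],-q[1]/-q[2]; s=1+k*(x*x+y*y)
    return np.array([K[0,0]*x*s+K[0,2],K[1,1]*y*s+K[1,2]])
E
python3 - <<'E'
from h import *
for n in ("scene","top"):
    im=imaging.snapshot(n); cv2.imwrite(f"pics/{n}0.png",im[:,:,::-1]); c=cal(n); print(n,c)
o=robot.get_obs(); print(o)
E
```

```text
scene {'intrinsics': array([[521.72317935,   0.        , 280.20641843],
       [  0.        , 521.72317935, 210.79620716],
       [  0.        ,   0.        ,   1.        ]]), 'k1': 0.05755314488730598, 'position': array([-0.42209386,  0.71176346,  0.81218313]), 'rotation': array([ 1.02213746,  0.02049998, -2.27008338])}
top {'intrinsics': array([[521.89937715,   0.        , 280.31017817],
       [  0.        , 521.89937715, 216.19012058],
       [  0.        ,   0.        ,   1.        ]]), 'k1': -0.14675459552541067, 'position': array([ 0.41294873, -0.05947215,  1.45599089]), 'rotation': array([ 0.07999256,  0.02523754, -1.58595732])}
{'time': 0.1, 'joint_positions': array([-1.28009354e+00,  8.78867596e-02,  1.37208766e+00, -4.02468411e-05,
        1.68359319e+00, -1.03098956e-01]), 'qvel': array([ 0.00252171, -0.00097366, -0.00203404,  0.00054847,  0.00039496,
        0.00075197]), 'joint_torque': array([ 3.01799417e-03, -3.41247189e+01, -3.03303087e+01,  7.20555964e-02,
        3.03440925e-02, -1.05653269e-04]), 'tool_pos': array([ 0.21089324, -0.50748344,  0.22942592]), 'ee_rot': array([-3.13962407e+00, -1.63467650e-04,  3.93797093e-01]), 'wrist_force': array([ 1.02908478, -0.01484339,  0.58852982]), 'wrist_torque': array([-0.02237452,  0.00317091, -0.00439867]), 'finger_force': 0.0, 'width': 0.09388095815116652}
```

Run:
```python
s=open('h.py').read()
s=s.replace('return c\n','c["rotation"]=R.from_euler("xyz",c["rotation"]).as_matrix(); return c\n',1)
open('h.py','w').write(s)
import cv2
t=cv2.imread('pics/top0.png'); s=cv2.imread('pics/scene0.png')
cv2.imwrite('pics/top0b.png',cv2.resize(t,(784,588),interpolation=cv2.INTER_CUBIC))
cv2.imwrite('pics/scene0b.png',cv2.resize(s,(784,588),interpolation=cv2.INTER_CUBIC))
```

```text
(no output)
```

View pics/top0b.png

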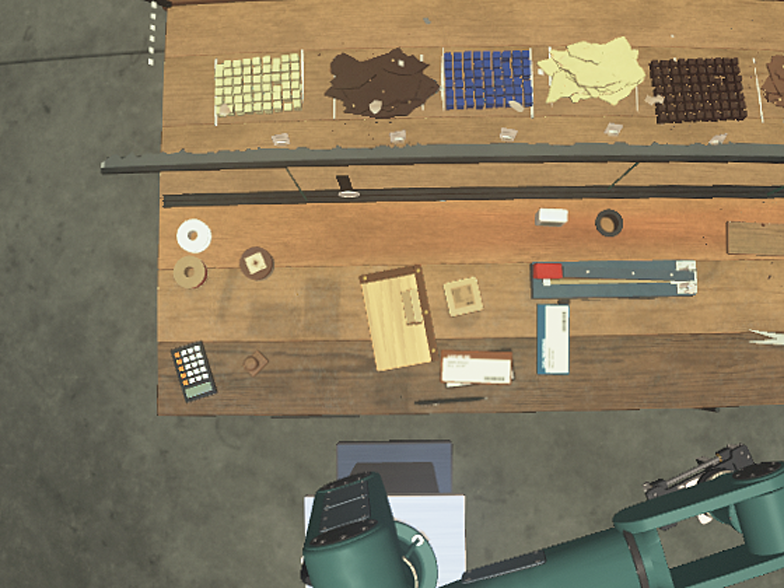

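View pics/scene0b.png

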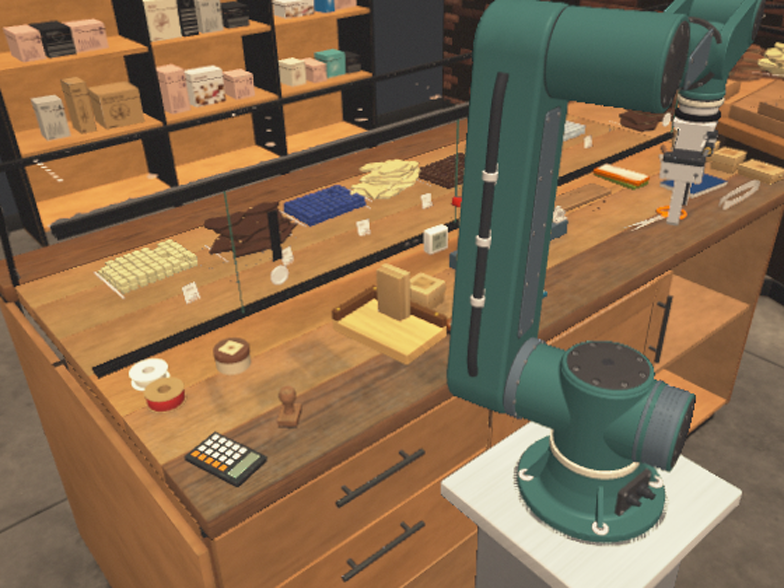

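Run:
```python
import cv2
t=cv2.imread('pics/top0.png')[180:270,245:365]
cv2.imwrite('pics/crop1.png',cv2.resize(t,None,fx=6.6,fy=6.6,interpolation=cv2.INTER_CUBIC))
```

```text
(no output)
```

View pics/crop1.png

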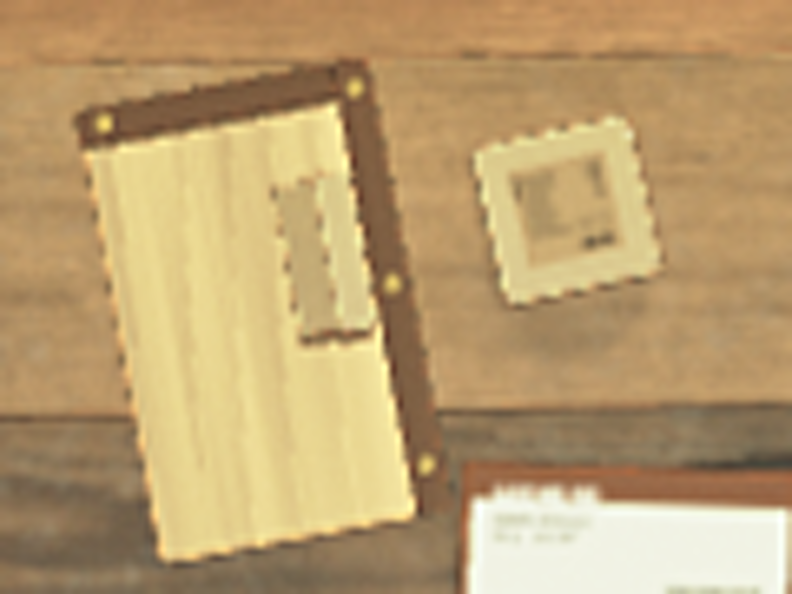

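Run:
```python
from h import *
c=cal("top")
f=lambda u,v,z:px2w(c,245+u/6.6-.42,180+v/6.6-.42,z)[:2]
# rail/stop top z=.047, near corners on stand top
q={'FL top':(78,115,.047),'FR top':(368,62,.047),'NR top':(437,510,.047),'NR stand':(415,518,.025),'NL stand':(163,562,.025),'inner L':(85,150,.025),'inner corner':(342,103,.025)}
for k,v in q.items(): print(k,f(*v).round(4))
# fit stand pose
loc={'FL top':(-.0615,.095),'FR top':(.0615,.095),'NR top':(.0615,-.095),'NR stand':(.0465,-.095),'NL stand':(-.0615,-.095),'inner L':(-.0615,.08),'inner corner':(.0465,.08)}
A=np.array([loc[k] for k in q]);B=np.array([f(*q[k]) for k in q])
from scipy.optimize import least_squares
m=lambda p:(A@np.array([[np.cos(p[2]),-np.sin(p[2])],[np.sin(p[2]),np.cos(p[2])]]).T+p[:2])
r=least_squares(lambda p:(m(p)-B).ravel(),[.45,0,-1.4]); p=r.x;print('stand',p, 'turn',p[2]+np.pi/2,(m(p)-B).round(4))
Ri=lambda w:np.array([[np.cos(p[2]),np.sin(p[2])],[-np.sin(p[2]),np.cos(p[2])]])@(w-p[:2])
for u,v in((275,190),(348,172),(373,328),(303,340)): print('box in stand',Ri(f(u,v,.125)).round(4))
for n,(u,v) in {'tin':(256,262),'stamp':(256,362),'sq':(463,296),'card':(477,367)}.items(): print(n,px2w(c,u/1.4,v/1.4,.03)[:2].round(3))
```

```text
FL top [0.58   0.0387]
FR top [ 0.5998 -0.0812]
NR top [ 0.4152 -0.106 ]
NR stand [ 0.4121 -0.0976]
NL stand [0.3955 0.0071]
inner L [0.5678 0.0374]
inner corner [ 0.5856 -0.0704]
stand [ 0.4981226  -0.03586419 -1.41360869] turn 0.15718763878964093 [[ 0.0024  0.0011]
 [ 0.0018 -0.0005]
 [-0.0013 -0.0054]
 [-0.0005  0.0009]
 [-0.0009  0.0029]
 [-0.0003 -0.    ]
 [-0.0012  0.0011]]
box in stand [0.0136 0.0403]
box in stand [0.0427 0.0422]
box in stand [ 0.0417 -0.0191]
box in stand [ 0.0142 -0.019 ]
tin [0.614 0.245]
stamp [0.415 0.245]
sq [ 0.539 -0.164]
card [ 0.399 -0.188]
```

```bash
cat > plan.py <<'E'
from h import *
# stand frame: origin xy + yaw of stand x
S=np.array([0.4981,-0.0359]); A=-1.4136; FX=0.0135; BY=0.011
ex=np.array([np.cos(A),np.sin(A),0]); ey=np.array([-np.sin(A),np.cos(A),0]); ez=np.array([0,0,1.])
R0=np.column_stack([ey,ex,-ez])          # tool x=stand y, tool y=stand x, tool z down
def pose(x,y,z,phi,yaw=0): # phi, yaw deg; stand-frame TCP, z world
    return np.r_[S,0]+x*ex+y*ey+z*ez, R.from_matrix(R0)*R.from_rotvec([-np.radians(phi),0,0])*R.from_rotvec([0,0,np.radians(yaw)])
def loc(p): d=np.array(p)-np.r_[S,0]; return np.array([d@ex,d@ey,d[2]])
def rows(targets):
    o=robot.get_obs(); p0=np.array(o["tool_pos"]); r0=R.from_euler("xyz",o["ee_rot"])
    for t in targets:
        p,r=pose(*t); print((r0.inv().apply(p-p0)).round(4).tolist(),(r0.inv()*r).as_rotvec().round(3).tolist())
def st():
    o=robot.get_obs(); r=R.from_matrix(R0).inv()*R.from_euler("xyz",o["ee_rot"])
    print('t',round(o["time"],2),'stand xyz mm',(loc(o["tool_pos"])*1e3).round(1),'rot',np.degrees(r.as_rotvec()).round(1),'F(stand)',np.round([np.dot(o["wrist_force"],e) for e in (ex,ey,ez)],2),'w',round(o["width"],4),'q',np.round(o["joint_positions"],2))
def tip(th,u=.1,off=.015,phi=None): # tool following the leaning box
    t=np.radians(th); return (FX-u*np.sin(t)+off*np.cos(t),BY,.025+u*np.cos(t)+off*np.sin(t),th if phi is None else phi)
E
python3 - <<'E'
from plan import *
st(); a=tip(0,u=.18); rows([(a[0],a[1],a[2],0)])
E
```

```text
t 0.1 stand xyz mm [ 420.8 -357.5  229.4] rot [  0.1  -0.  -13.6] F(stand) [0.18 1.01 0.59] w 0.0939 q [-1.28  0.09  1.37 -0.    1.68 -0.1 ]
[0.4502, -0.295, 0.0251] [-0.002, 0.0, 0.237]
```

Request:
drive_tool --series '[[0.094,[0.05,-0.033,0],[0,0,0.03]],[0.094,[0.1,-0.066,0],[0,0,0.06]],[0.094,[0.15,-0.098,0],[0,0,0.09]],[0.094,[0.2,-0.131,0],[0,0,0.12]],[0.094,[0.23,-0.151,0],[0,0,0.14]]]'

```text
time: 0.72
tool_pos: [0.3664, -0.2778, 0.2301]
ee_rot: [-3.141, -0.0, 0.255]
wrist_force: [0.9, -0.1, 0.2]
width: 0.0938
finger_force: 0.0
```

Run:
```python
from plan import *
st(); a=tip(0,u=.18); rows([(a[0],a[1],a[2],0)])
```

```text
t 0.72 stand xyz mm [ 218.3 -168.   230.1] rot [ 0.   0.  -5.6] F(stand) [0.23 0.87 0.15] w 0.0938 q [-0.77 -0.12  1.57  0.    1.69  0.54]
[0.1967, -0.1713, 0.0253] [-0.001, -0.0, 0.098]
```

Request:
drive_tool --series '[[0.094,[0.045,-0.04,0],[0,0,0.025]],[0.094,[0.09,-0.08,0],[0,0,0.05]],[0.094,[0.135,-0.12,0.01],[0,0,0.075]],[0.094,[0.18,-0.16,0.02],[0,0,0.098]],[0.094,[0.197,-0.171,0.025],[0,0,0.098]]]'

```text
time: 1.35
tool_pos: [0.5137, -0.0624, 0.2041]
ee_rot: [-3.14, 0.002, 0.16]
wrist_force: [0.5, 0.2, -0.2]
width: 0.094
finger_force: 0.0
```

Run:
```python
from plan import *
st()
im=imaging.snapshot("wrist"); c=cal("wrist"); print(c)
im2=imaging.snapshot("scene"); cs=cal("scene"); 
# predicted box corners
for n,cc in(("wrist",c),("scene",cs)):
  for x in(.0135,.0435):
    for y in(-.02,.042):
      for z in(.125,.025):
        P=np.r_[S,0]+x*ex+y*ey+z*ez; print(n,x,y,z,w2px(cc,P).round(0))
a=cv2.resize(im,(400,300)); b=cv2.resize(im2[150:330,170:410],(400,300))
cv2.imwrite("pics/w1.png",np.hstack([cv2.resize(im,(784,588))])[:,:,::-1]); cv2.imwrite("pics/s1.png",im2[:,:,::-1])
```

```text
t 1.35 stand xyz mm [ 28.6  11.3 204.1] rot [ 0.1 -0.1 -0.2] F(stand) [-0.14  0.52 -0.18] w 0.094 q [-0.23  0.02  1.49  0.    1.63  1.18]
{'intrinsics': array([[366.15005634,   0.        , 280.44865231],
       [  0.        , 366.15005634, 207.02241602],
       [  0.        ,   0.        ,   1.        ]]), 'k1': 0.018599303529561313, 'position': array([ 0.57879052, -0.05234544,  0.3578534 ]), 'rotation': array([[ 0.16036992,  0.96029859,  0.22827199],
       [-0.9870532 ,  0.15666215,  0.03439409],
       [-0.00273299, -0.23083238,  0.97298969]])}
wrist 0.0135 -0.02 0.125 [258. 267.]
wrist 0.0135 -0.02 0.025 [265. 226.]
wrist 0.0135 0.042 0.125 [257. 176.]
wrist 0.0135 0.042 0.025 [264. 160.]
wrist 0.0435 -0.02 0.125 [302. 267.]
wrist 0.0435 -0.02 0.025 [296. 226.]
wrist 0.0435 0.042 0.125 [304. 177.]
wrist 0.0435 0.042 0.025 [297. 160.]
scene 0.0135 -0.02 0.125 [287. 199.]
scene 0.0135 -0.02 0.025 [288. 231.]
scene 0.0135 0.042 0.125 [269. 192.]
scene 0.0135 0.042 0.025 [271. 223.]
scene 0.0435 -0.02 0.125 [294. 195.]
scene 0.0435 -0.02 0.025 [295. 226.]
scene 0.0435 0.042 0.125 [277. 188.]
scene 0.0435 0.042 0.025 [278. 219.]
```

View pics/w1.png

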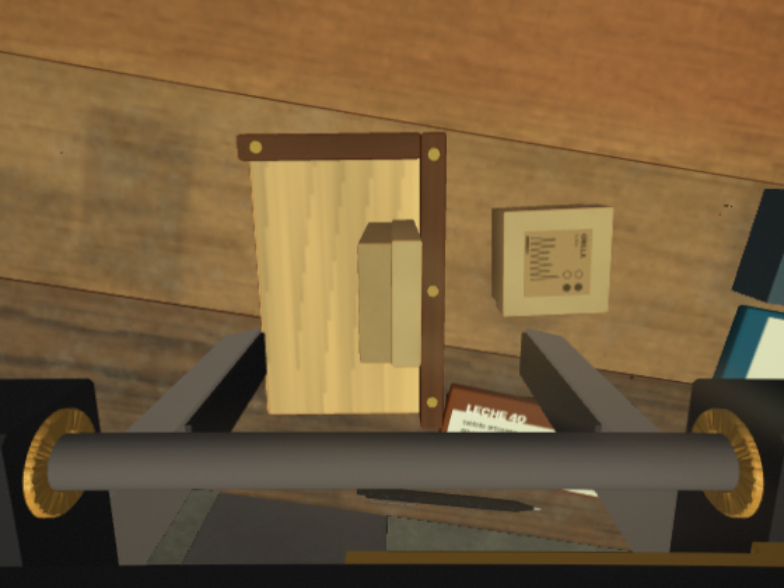

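Run:
```python
from plan import *
c=cal("wrist"); f=lambda u,v,z:(loc(px2w(c,u/1.4-.14,v/1.4-.14,z))[:2]*1e3).round(1)
for n,a in {'FL outer top -61.5,95':(238,135,.047),'FR outer 61.5,95':(446,133,.047),'NR outer 61.5,-95':(440,428,.047),'inner corner stand top 46.5,80':(420,159,.025),'NL stand top -61.5,-95':(268,414,.025),'stop inner top 46.5 -95':(420,427,.047),'boxNL':(358,362,.125),'boxNR':(421,367,.125),'boxFL':(359,243,.125),'boxFR':(420,240,.125)}.items(): print(n,f(*a))
```

```text
FL outer top -61.5,95 [-59.8  94.1]
FR outer 61.5,95 [61.  95.6]
NR outer 61.5,-95 [ 62.  -92.6]
inner corner stand top 46.5,80 [47.2 81.4]
NL stand top -61.5,-95 [-57.8 -93.9]
stop inner top 46.5 -95 [ 48.7 -91.9]
boxNL [ 13.6 -15.5]
boxNR [ 44.1 -18. ]
boxFL [14.8 42.5]
boxFR [42.7 43.9]
```

```bash
sed -i 's/FX=0.0135; BY=0.011/FX=0.014; BY=0.0125/' plan.py
python3 - <<'E'
from plan import *
st(); rows([tip(0)])
E
```

```text
t 1.45 stand xyz mm [ 30.2  10.7 204. ] rot [ 0.  -0.2 -0.1] F(stand) [ 0.71 -0.5  -1.06] w 0.0943 q [-0.23  0.02  1.49 -0.    1.63  1.18]
[0.0021, -0.0011, 0.079] [-0.001, 0.003, 0.002]
```

Request:
drive_tool --series '[[0.094,[0.001,-0.001,0.04],[0,0.003,0]],[0.07,[0.002,-0.001,0.079],[0,0.003,0.002]],[0.05,[0.002,-0.001,0.079],[0,0.003,0.002]],[0.04,[0.002,-0.001,0.079],[0,0.003,0.002]],[0.04,[0.002,-0.001,0.079],[0,0.003,0.002]]]'

```text
time: 2.08
tool_pos: [0.5163, -0.0649, 0.129]
ee_rot: [3.14, -0.007, 0.153]
wrist_force: [0.6, 0.2, -0.7]
width: 0.0574
finger_force: 0.0
```

Run:
```python
from plan import *
st(); rows([tip(t) for t in (3,6,9,12,15)])
```

```text
t 2.08 stand xyz mm [ 31.5  13.4 129. ] rot [-0.1  0.4  0.2] F(stand) [-0.11  0.58 -0.74] w 0.0574 q [-0.23  0.06  1.6   0.    1.47  1.18]
[-0.001, -0.0077, 0.0034] [-0.05, -0.007, -0.004]
[-0.001, -0.013, 0.003] [-0.103, -0.007, -0.005]
[-0.001, -0.0183, 0.0029] [-0.155, -0.007, -0.005]
[-0.001, -0.0236, 0.0031] [-0.207, -0.007, -0.005]
[-0.0011, -0.0289, 0.0035] [-0.26, -0.006, -0.005]
```

Request:
drive_tool --series '[[0.04,[0,0,0.002],[0,0,0]],[0.04,[0,0,0.002],[0,0,0]],[0.04,[0,0,0.002],[0,0,0]]]'

```text
time: 2.45
tool_pos: [0.5151, -0.0639, 0.1247]
ee_rot: [3.141, -0.003, 0.154]
wrist_force: [-0.4, 0.0, 0.2]
width: 0.0401
finger_force: 0.0
```

Run:
```python
from plan import *
st()
for i in range(3):
  im=imaging.snapshot("wrist"); st()
cv2.imwrite("pics/w2.png",cv2.resize(im,(784,588))[150:500,:,::-1])
```

```text
t 2.45 stand xyz mm [ 30.3  12.5 124.7] rot [-0.   0.2  0.2] F(stand) [-0.08 -0.43  0.18] w 0.0401 q [-0.23  0.06  1.61  0.    1.47  1.18]
t 2.5 stand xyz mm [ 30.3  12.4 124.6] rot [-0.   0.2  0.2] F(stand) [ 1.07 -0.16  0.84] w 0.0398 q [-0.23  0.06  1.61  0.    1.47  1.18]
t 2.55 stand xyz mm [ 30.3  12.4 124.5] rot [-0.   0.2  0.2] F(stand) [ 0.03 -0.86 -0.61] w 0.0402 q [-0.23  0.06  1.61  0.    1.47  1.18]
t 2.6 stand xyz mm [ 30.3  12.4 124.5] rot [-0.   0.2  0.2] F(stand) [-0.38  1.11 -0.08] w 0.0402 q [-0.23  0.06  1.61  0.    1.47  1.18]
```

View pics/w2.png

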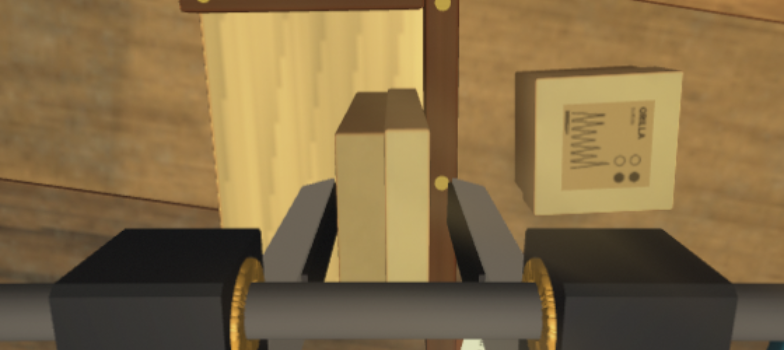

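```bash
sed -i 's/FX=0.014/FX=0.0123/' plan.py
python3 - <<'E'
from plan import *
rows([tip(t) for t in (0,0,3,6,9)])
E
```

```text
[0.0001, -0.003, -0.0005] [0.0, -0.003, -0.003]
[0.0001, -0.003, -0.0005] [0.0, -0.003, -0.003]
[0.0001, -0.0082, -0.0012] [-0.052, -0.003, -0.003]
[0.0001, -0.0135, -0.0015] [-0.105, -0.003, -0.003]
[0.0, -0.0188, -0.0016] [-0.157, -0.003, -0.003]
```

Request:
drive_tool --series '[[0.036,[0,-0.003,-0.0005],[0,-0.003,-0.003]],[0.035,[0,-0.003,-0.0005],[0,-0.003,-0.003]],[0.035,[0,-0.0082,-0.0012],[-0.052,-0.003,-0.003]],[0.035,[0,-0.0135,-0.0015],[-0.105,-0.003,-0.003]],[0.035,[0,-0.0188,-0.0016],[-0.157,-0.003,-0.003]]]'

```text
time: 3.22
tool_pos: [0.5122, -0.0454, 0.1263]
ee_rot: [2.983, -0.0, 0.156]
wrist_force: [0.5, -0.2, -1.0]
width: 0.0348
finger_force: 0.1
```

Run:
```python
from plan import *
im=imaging.snapshot("wrist"); im2=imaging.snapshot("scene"); st()
rows([tip(t) for t in (11,13,15,17,19)])
cv2.imwrite("pics/w3.png",np.hstack([cv2.resize(im,(400,300)),cv2.resize(im2[130:250,200:360],(400,300),interpolation=2)])[:,:,::-1])
```

```text
t 3.33 stand xyz mm [ 10.2  12.4 125.9] rot [-9.  -0.  -0.1] F(stand) [ 0.27  0.32 -0.09] w 0.0351 q [-0.1   0.03  1.65 -0.15  1.42  1.33]
[0.0001, -0.0022, -0.0004] [-0.035, 0.0, 0.002]
[0.0001, -0.0057, -0.0008] [-0.07, 0.0, 0.002]
[0.0001, -0.0093, -0.001] [-0.105, 0.0, 0.002]
[0.0001, -0.0128, -0.0011] [-0.14, 0.0, 0.002]
[0.0001, -0.0163, -0.0011] [-0.175, 0.0, 0.002]
```

View pics/w3.png

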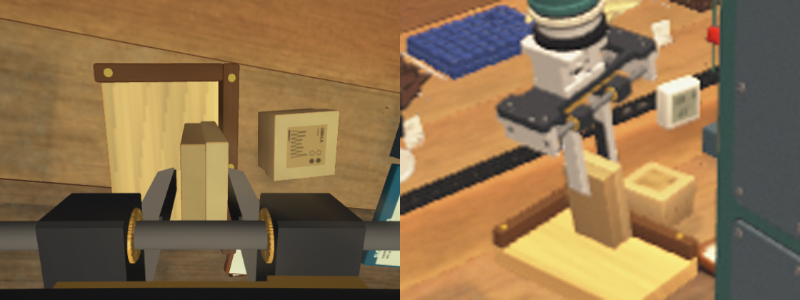

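Request:
drive_tool --series '[[0.035,[0,-0.0022,-0.0004],[-0.035,0,0.002]],[0.035,[0,-0.0057,-0.0008],[-0.07,0,0.002]],[0.035,[0,-0.0093,-0.001],[-0.105,0,0.002]],[0.035,[0,-0.0128,-0.0011],[-0.14,0,0.002]],[0.035,[0,-0.0163,-0.0011],[-0.175,0,0.002]]]'

```text
time: 3.95
tool_pos: [0.5096, -0.0289, 0.1245]
ee_rot: [2.807, -0.0, 0.155]
wrist_force: [0.4, -0.2, 0.9]
width: 0.0351
finger_force: 0.0
```

Run:
```python
from plan import *
st();rows([tip(t) for t in (21,23,26,29,32)])
```

```text
t 3.95 stand xyz mm [ -5.1  12.4 124.5] rot [-19.2  -0.    0.1] F(stand) [0.29 0.37 0.93] w 0.0351 q [ 0.04  0.03  1.68 -0.34  1.4   1.51]
[0.0001, -0.0044, -0.0007] [-0.032, 0.001, -0.002]
[0.0001, -0.008, -0.0011] [-0.067, 0.001, -0.002]
[0.0001, -0.0132, -0.0014] [-0.12, 0.001, -0.002]
[0.0, -0.0185, -0.0014] [-0.172, 0.001, -0.002]
[0.0, -0.0238, -0.0011] [-0.224, 0.001, -0.002]
```

Request:
drive_tool --series '[[0.035,[0,-0.0044,-0.0007],[-0.032,0,0]],[0.035,[0,-0.008,-0.0011],[-0.067,0,-0.001]],[0.035,[0,-0.0132,-0.0014],[-0.12,0,-0.002]],[0.035,[0,-0.0185,-0.0014],[-0.172,0,-0.002]],[0.035,[0,-0.0238,-0.0011],[-0.224,0,-0.002]]]'

```text
time: 4.58
tool_pos: [0.5062, -0.0062, 0.1179]
ee_rot: [2.583, -0.0, 0.157]
wrist_force: [-0.6, 0.1, -0.4]
width: 0.0348
finger_force: 0.2
```

Run:
```python
from plan import *
im=imaging.snapshot("wrist"); im2=imaging.snapshot("scene"); st()
rows([tip(t) for t in (34,37,40,43,46)])
cv2.imwrite("pics/w4.png",np.hstack([cv2.resize(im,(400,300)),cv2.resize(im2[130:250,200:360],(400,300),interpolation=2)])[:,:,::-1])
```

```text
t 4.67 stand xyz mm [-29.1  12.1 116.6] rot [-31.9  -0.1  -0.1] F(stand) [-0.36 -0.06  0.03] w 0.0352 q [ 0.22  0.08  1.71 -0.56  1.42  1.74]
[0.0004, -0.002, -0.0009] [-0.037, 0.001, 0.003]
[0.0004, -0.0072, -0.0013] [-0.089, 0.001, 0.003]
[0.0004, -0.0125, -0.0015] [-0.142, 0.001, 0.003]
[0.0004, -0.0178, -0.0014] [-0.194, 0.001, 0.003]
[0.0004, -0.0231, -0.001] [-0.246, 0.001, 0.003]
```

View pics/w4.png

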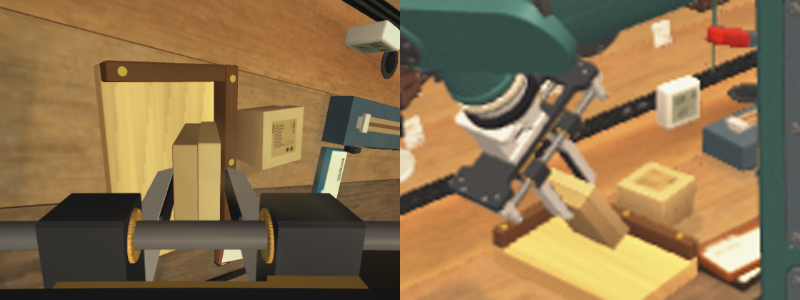

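Run:
```python
from plan import *
rows([tip(33,.103),tip(34,.108),tip(35,.113),tip(38,.113),tip(41,.113)])
```

```text
[0.0004, -0.0003, -0.0037] [-0.019, 0.001, 0.003]
[0.0004, -0.0023, -0.0089] [-0.037, 0.001, 0.003]
[0.0004, -0.0044, -0.014] [-0.054, 0.001, 0.003]
[0.0004, -0.0104, -0.0144] [-0.107, 0.001, 0.003]
[0.0004, -0.0163, -0.0143] [-0.159, 0.001, 0.003]
```

Request:
drive_tool --series '[[0.035,[0,-0.0003,-0.0037],[-0.019,0,0]],[0.035,[0,-0.0023,-0.0089],[-0.037,0,0]],[0.035,[0,-0.0044,-0.014],[-0.054,0,0.001]],[0.035,[0,-0.0104,-0.0144],[-0.107,0,0.002]],[0.035,[0,-0.0163,-0.0143],[-0.159,0.001,0.003]]]'

```text
time: 5.3
tool_pos: [0.5033, 0.0148, 0.1222]
ee_rot: [2.425, -0.004, 0.154]
wrist_force: [0.8, 1.0, -0.7]
width: 0.0351
finger_force: 0.3
```

```bash
cat >> plan.py <<'E'
def low(th,phi,w,t=.012,dx=0): # lower finger under the end edge
    a=np.radians(th);p=np.radians(phi); C=np.array([FX+dx-.1*np.sin(a),.025+.1*np.cos(a)])
    q=C+(t-.025)*np.array([np.sin(p),-np.cos(p)])+w/2*np.array([np.cos(p),np.sin(p)])
    return (q[0],BY,q[1],phi)
E
python3 - <<'E'
from plan import *
st();rows([low(44,43,.035),low(46,45,.035),low(48,47,.035),low(50,49,.035),low(51.5,50,.035)])
E
```

```text
t 5.3 stand xyz mm [-49.3  13.1 122.2] rot [-41.1   0.2   0.2] F(stand) [-0.91  0.94 -0.73] w 0.0351 q [ 0.34  0.14  1.7  -0.71  1.48  1.89]
[-0.0006, -0.0055, 0.0003] [-0.034, -0.001, -0.005]
[-0.0006, -0.0095, -0.0] [-0.069, -0.001, -0.005]
[-0.0006, -0.0135, -0.0002] [-0.104, -0.001, -0.005]
[-0.0007, -0.0174, -0.0003] [-0.139, -0.001, -0.005]
[-0.0007, -0.0203, -0.0001] [-0.156, -0.001, -0.005]
```

Request:
drive_tool --series '[[0.035,[0,-0.0055,0.0003],[-0.034,0,-0.001]],[0.035,[0,-0.0095,0],[-0.069,0,-0.002]],[0.035,[0,-0.0135,-0.0002],[-0.104,-0.001,-0.003]],[0.035,[-0.0005,-0.0174,-0.0003],[-0.139,-0.001,-0.005]],[0.035,[-0.0005,-0.0203,-0.0001],[-0.156,-0.001,-0.005]]]'

```text
time: 5.92
tool_pos: [0.4998, 0.0298, 0.1076]
ee_rot: [2.269, 0.003, 0.158]
wrist_force: [-1.3, 0.4, -0.5]
width: 0.035
finger_force: 0.4
```

Run:
```python
from plan import *
im=imaging.snapshot("scene");st();rows([low(52,50,w) for w in(.041,.047,.053,.059,.065)])
cv2.imwrite("pics/s5.png",cv2.resize(im[120:260,190:370],(780,600),interpolation=2)[:,:,::-1])
```

```text
t 5.97 stand xyz mm [-64.9  11.8 107.1] rot [-50.   -0.2  -0.2] F(stand) [-1.14  0.07 -1.06] w 0.0349 q [ 0.43  0.23  1.7  -0.83  1.54  2.02]
[0.0007, 0.0038, -0.001] [-0.0, 0.002, 0.004]
[0.0007, 0.0068, -0.001] [-0.0, 0.002, 0.004]
[0.0007, 0.0098, -0.001] [-0.0, 0.002, 0.004]
[0.0006, 0.0128, -0.001] [-0.0, 0.002, 0.004]
[0.0006, 0.0158, -0.001] [-0.0, 0.002, 0.004]
```

View pics/s5.png

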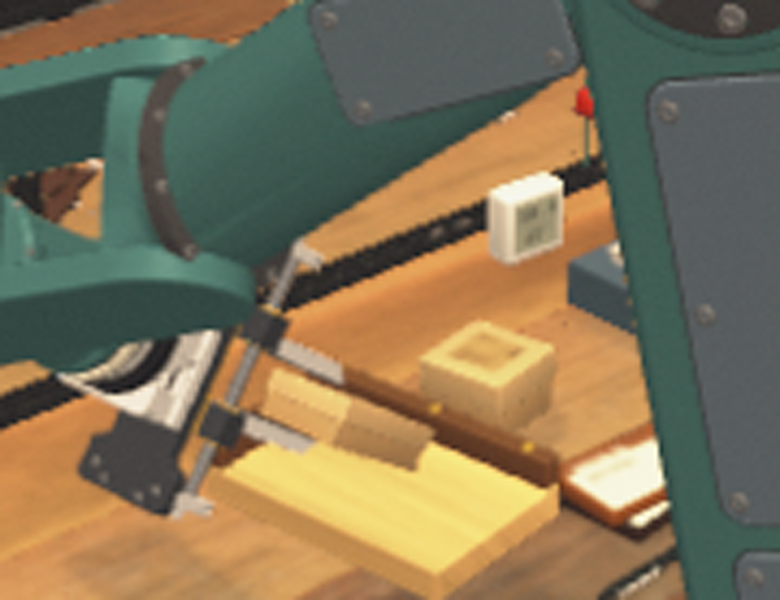

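Request:
drive_tool --series '[[0.041,[0.0005,0.003,-0.0005],[0,0,0]],[0.047,[0.0005,0.006,-0.001],[0,0.001,0.002]],[0.053,[0.0005,0.009,-0.001],[0,0.002,0.004]],[0.059,[0.0005,0.012,-0.001],[0,0.002,0.004]],[0.065,[0.0005,0.015,-0.001],[0,0.002,0.004]]]'

```text
time: 6.6
tool_pos: [0.5019, 0.0206, 0.1206]
ee_rot: [2.271, -0.002, 0.156]
wrist_force: [-0.9, 0.8, -0.6]
width: 0.0643
finger_force: 0.4
```

Run:
```python
from plan import *
st();rows([low(52,50,.071),low(53,51,.077),low(54,51,.083),low(56,52,.089),low(58,52,.092)])
```

```text
t 6.6 stand xyz mm [-55.2  12.6 120.6] rot [-49.9   0.1   0.1] F(stand) [-0.94 -0.78 -0.63] w 0.0643 q [ 0.42  0.21  1.7  -0.83  1.54  2.  ]
[-0.0001, 0.0021, 0.0002] [-0.002, -0.001, -0.003]
[-0.0001, 0.0032, -0.0004] [-0.019, -0.001, -0.003]
[-0.0001, 0.0044, -0.0003] [-0.019, -0.001, -0.003]
[-0.0001, 0.0037, -0.0008] [-0.037, -0.001, -0.003]
[-0.0001, 0.0017, -0.0004] [-0.037, -0.001, -0.003]
```

Request:
drive_tool --series '[[0.071,[0,0.0025,0.0002],[-0.002,0,0]],[0.077,[0,0.0038,-0.0003],[-0.019,0,-0.001]],[0.083,[0,0.0048,-0.0004],[-0.019,0,-0.002]],[0.089,[0,0.0038,-0.0008],[-0.037,-0.001,-0.003]],[0.092,[0,0.0017,-0.0004],[-0.037,-0.001,-0.003]]]'

```text
time: 7.22
tool_pos: [0.502, 0.0204, 0.1214]
ee_rot: [2.233, 0.001, 0.158]
wrist_force: [-0.5, 1.4, -0.8]
width: 0.0916
finger_force: 0.5
```

Run:
```python
from plan import *
st();rows([low(t,p,.092) for t,p in((60,52),(62,53),(64,54),(66,54.5),(68,55))])
```

```text
t 7.22 stand xyz mm [-55.   12.6 121.4] rot [-52.   -0.1  -0.1] F(stand) [-1.51 -0.3  -0.82] w 0.0916 q [ 0.43  0.23  1.7  -0.86  1.56  2.01]
[-0.0001, -0.0024, 0.0004] [0.001, 0.0, 0.002]
[-0.0001, -0.0061, 0.0001] [-0.017, 0.0, 0.002]
[-0.0001, -0.0098, -0.0] [-0.034, 0.0, 0.002]
[-0.0001, -0.0133, 0.0004] [-0.043, 0.0, 0.002]
[-0.0001, -0.0168, 0.0009] [-0.052, 0.0, 0.002]
```

Request:
drive_tool --series '[[0.092,[0,-0.0024,0.0004],[0,0,0]],[0.092,[0,-0.0061,0.0001],[-0.017,0,0.001]],[0.092,[0,-0.0098,0],[-0.034,0,0.002]],[0.092,[0,-0.0133,0.0004],[-0.043,0,0.002]],[0.092,[0,-0.0168,0.0009],[-0.052,0,0.002]]]'

```text
time: 7.85
tool_pos: [0.5005, 0.0299, 0.1077]
ee_rot: [2.181, -0.001, 0.157]
wrist_force: [-0.2, 1.5, -0.6]
width: 0.0919
finger_force: 0.7
```

Run:
```python
from plan import *
st();rows([low(t,55,.092) for t in (70,72,74,76,78)])
im=imaging.snapshot("scene")
cv2.imwrite("pics/s6.png",cv2.resize(im[120:260,190:370],(780,600),interpolation=2)[:,:,::-1])
```

```text
t 7.85 stand xyz mm [-64.6  12.6 107.7] rot [-55.   0.   0.] F(stand) [-1.46  0.02 -0.64] w 0.0919 q [ 0.46  0.28  1.7  -0.9   1.57  2.08]
[-0.0001, -0.0035, 0.0008] [0.001, 0.0, -0.001]
[-0.0001, -0.0069, 0.0018] [0.001, 0.0, -0.001]
[-0.0001, -0.0102, 0.0029] [0.001, 0.0, -0.001]
[-0.0001, -0.0135, 0.0041] [0.001, 0.0, -0.001]
[-0.0001, -0.0167, 0.0054] [0.001, 0.0, -0.001]
```

View pics/s6.png

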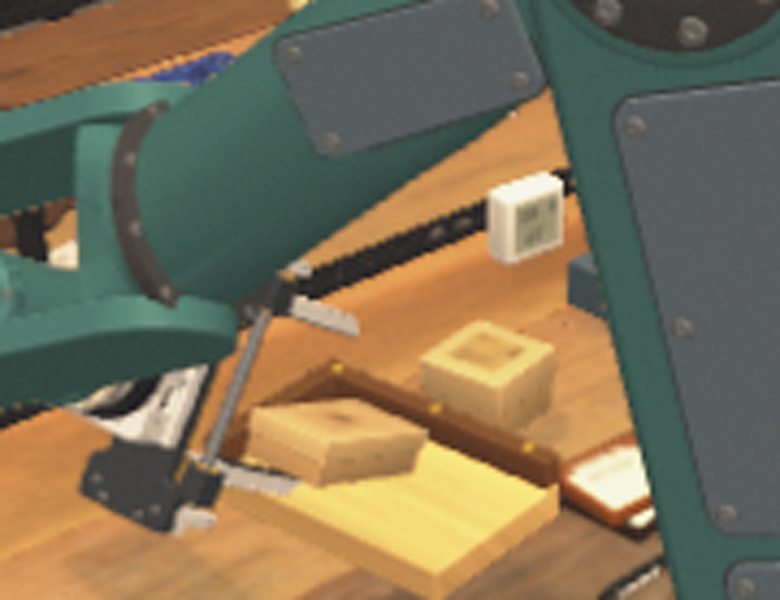

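Run:
```python
from plan import *
c=cal("scene")
def P(th,u,n,y): 
    t=np.radians(th); return np.r_[S,0]+(FX-u*np.sin(t)+n*np.cos(t))*ex+y*ey+(.025+u*np.cos(t)+n*np.sin(t))*ez
for th in(66,68,70):
  for nm,a in {'endNearBot':(.1,0,BY-.031),'endNearTop':(.1,.03,BY-.031),'endFarTop':(.1,.03,BY+.031),'endFarBot':(.1,0,BY+.031),'footNearBot':(0,0,BY-.031),'footNearTop':(0,.03,BY-.031)}.items():
    q=w2px(c,P(th,*a)); print(th,nm,((q-[190,120])*[780/180,600/140]).round(0))
```

```text
66 endNearBot [319. 484.]
66 endNearTop [331. 437.]
66 endFarTop [255. 403.]
66 endFarBot [244. 449.]
66 footNearBot [420. 475.]
66 footNearTop [432. 431.]
68 endNearBot [318. 490.]
68 endNearTop [329. 443.]
68 endFarTop [253. 408.]
68 endFarBot [243. 454.]
68 footNearBot [420. 475.]
68 footNearTop [431. 431.]
70 endNearBot [316. 495.]
70 endNearTop [326. 448.]
70 endFarTop [251. 414.]
70 endFarBot [241. 459.]
70 footNearBot [420. 475.]
70 footNearTop [430. 431.]
```

Request:
drive_tool --series '[[0.092,[0,-0.0035,0.0008],[0,0,0]],[0.092,[0,-0.0069,0.0018],[0,0,0]],[0.092,[0,-0.0102,0.0029],[0,0,0]],[0.092,[0,-0.0135,0.0041],[0,0,0]],[0.092,[0,-0.0167,0.0054],[0,0,0]]]'

```text
time: 8.52
tool_pos: [0.4997, 0.0347, 0.0911]
ee_rot: [2.182, -0.001, 0.156]
wrist_force: [-0.6, 1.6, -1.5]
width: 0.0919
finger_force: 0.7
```

Run:
```python
from plan import *
st();rows([low(t,55,.092) for t in (80,82,84,85.5,87)])
```

```text
t 8.53 stand xyz mm [-69.5  12.6  91.1] rot [-55.    0.    0.1] F(stand) [-1.65 -0.32 -1.46] w 0.0919 q [ 0.47  0.3   1.71 -0.89  1.56  2.11]
[-0.0001, -0.0035, 0.0012] [0.0, 0.0, -0.001]
[-0.0001, -0.0066, 0.0028] [0.0, 0.0, -0.001]
[-0.0001, -0.0097, 0.0044] [0.0, 0.0, -0.001]
[-0.0001, -0.012, 0.0057] [0.0, 0.0, -0.001]
[-0.0001, -0.0142, 0.0071] [0.0, 0.0, -0.001]
```

Request:
drive_tool --series '[[0.092,[0,-0.0035,0.0012],[0,0,0]],[0.092,[0,-0.0066,0.0028],[0,0,0]],[0.092,[0,-0.0097,0.0044],[0,0,0]],[0.092,[0,-0.012,0.0057],[0,0,0]],[0.092,[0,-0.0142,0.0071],[0,0,0]]]'

```text
time: 9.15
tool_pos: [0.4993, 0.0369, 0.0754]
ee_rot: [2.181, -0.001, 0.156]
wrist_force: [-1.0, -0.8, -1.2]
width: 0.0919
finger_force: 0.5
```

Run:
```python
from plan import *
im=imaging.snapshot("scene");st();rows([low(t,55,.092) for t in (88,89,90,91,92)])
cv2.imwrite("pics/s7.png",cv2.resize(im[120:260,190:370],(780,600),interpolation=2)[:,:,::-1])
```

```text
t 9.2 stand xyz mm [-71.7  12.5  75.1] rot [-55.   -0.    0.1] F(stand) [-0.36 -0.12 -2.54] w 0.092 q [ 0.48  0.33  1.71 -0.89  1.54  2.13]
[0.0, -0.0013, 0.0007] [0.0, 0.001, -0.001]
[0.0, -0.0027, 0.0016] [0.0, 0.001, -0.001]
[0.0, -0.0042, 0.0026] [0.0, 0.001, -0.001]
[0.0, -0.0056, 0.0037] [0.0, 0.001, -0.001]
[0.0, -0.007, 0.0047] [0.0, 0.001, -0.001]
```

View pics/s7.png

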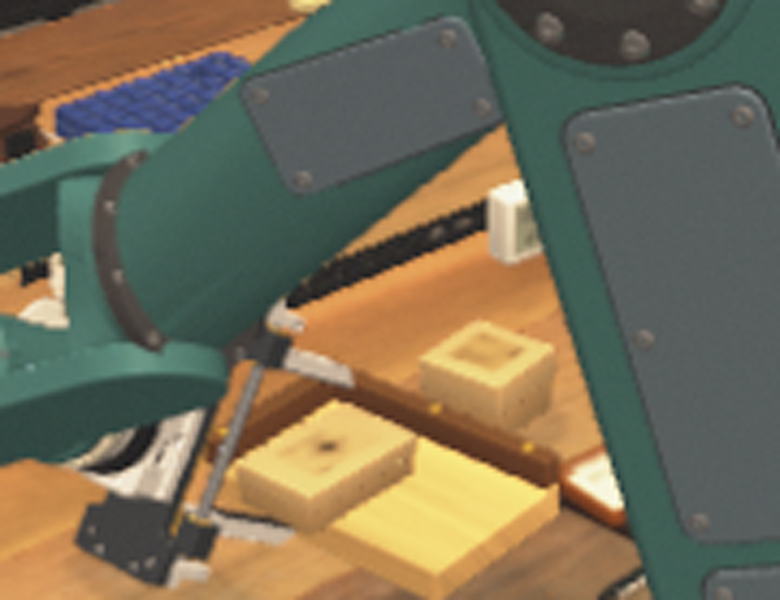

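Request:
drive_tool --series '[[0.092,[0,-0.0013,0.0007],[0,0,0]],[0.092,[0,-0.0027,0.0016],[0,0,0]],[0.092,[0,-0.0035,0.0021],[0,0,0]],[0.092,[0,-0.0042,0.0026],[0,0,0]],[0.092,[0,-0.0049,0.0032],[0,0,0]]]'

```text
time: 9.82
tool_pos: [0.4995, 0.0372, 0.0701]
ee_rot: [2.181, -0.001, 0.156]
wrist_force: [0.1, -0.1, -0.0]
width: 0.0918
finger_force: 0.0
```

Request:
drive_tool --series '[[0.092,[0,-0.0007,0.0005],[0,0,0]],[0.092,[0,-0.0014,0.001],[0,0,0]],[0.092,[0,-0.0021,0.0015],[0,0,0]],[0.092,[0,-0.0028,0.002],[0,0,0]],[0.092,[0,-0.0028,0.002],[0,0,0]]]'

```text
time: 10.45
tool_pos: [0.4993, 0.0371, 0.0662]
ee_rot: [2.181, -0.001, 0.156]
wrist_force: [0.7, -0.1, -0.1]
width: 0.0917
finger_force: 0.0
```

Run:
```python
from plan import *
F=[]
for i in range(4): imaging.snapshot("scene");st()
im=imaging.snapshot("scene"); cv2.imwrite("pics/s8.png",im[:,:,::-1])
im=imaging.snapshot("top"); cv2.imwrite("pics/t8.png",im[:,:,::-1])
```

```text
t 10.5 stand xyz mm [-71.9  12.6  66.3] rot [-55.    0.    0.1] F(stand) [-0.21  0.15 -0.15] w 0.092 q [ 0.48  0.34  1.72 -0.89  1.53  2.15]
t 10.55 stand xyz mm [-71.9  12.6  66.3] rot [-55.    0.    0.1] F(stand) [ 0.9   0.32 -0.77] w 0.0921 q [ 0.48  0.34  1.72 -0.89  1.53  2.15]
t 10.6 stand xyz mm [-71.9  12.6  66.3] rot [-55.    0.    0.1] F(stand) [ 1.05 -0.21 -0.73] w 0.0923 q [ 0.48  0.34  1.72 -0.89  1.53  2.15]
t 10.65 stand xyz mm [-71.9  12.6  66.3] rot [-55.    0.    0.1] F(stand) [-0.19 -0.15  0.25] w 0.0918 q [ 0.48  0.34  1.72 -0.89  1.53  2.15]
```

Request:
drive_tool --series '[[0.092,[0,0,-0.01],[0,0,0]],[0.092,[0,0,-0.03],[0,0,0]],[0.092,[0,0,-0.05],[0,0,0]],[0.08,[0,0,-0.07],[0,0,0]],[0.06,[0,0,-0.09],[0,0,0]]]'

```text
time: 11.38
tool_pos: [0.4877, 0.1115, 0.119]
ee_rot: [2.182, -0.001, 0.157]
wrist_force: [0.2, 0.5, -0.0]
width: 0.0755
finger_force: 0.0
```

Run:
```python
from plan import *
st();rows([(-.14,BY,.14,46),(-.14,BY,.15,37),(-.135,BY,.155,28),(-.13,BY,.155,19),(-.125,BY,.15,10)])
```

```text
t 11.38 stand xyz mm [-147.2   12.8  119. ] rot [-55.    0.1   0.1] F(stand) [-0.45  0.24 -0.  ] w 0.0755 q [ 0.6   0.34  1.6  -0.84  1.7   2.12]
[-0.0003, 0.0213, -0.0061] [0.157, -0.001, -0.001]
[-0.0003, 0.0295, -0.0119] [0.314, -0.001, -0.001]
[-0.0003, 0.0365, -0.0106] [0.471, -0.001, -0.001]
[-0.0003, 0.0394, -0.0065] [0.628, -0.001, -0.001]
[-0.0003, 0.0381, 0.0004] [0.785, -0.001, -0.001]
```

Request:
drive_tool --series '[[0.04,[0,0.021,-0.006],[0.157,0,0]],[0.02,[0,0.0295,-0.012],[0.314,0,0]],[0,[0,0.0365,-0.0105],[0.471,-0.001,-0.001]],[0,[0,0.0395,-0.0065],[0.628,-0.001,-0.001]],[0,[0,0.038,0],[0.785,-0.001,-0.001]]]'

```text
time: 12.0
tool_pos: [0.4918, 0.0894, 0.1513]
ee_rot: [2.971, -0.003, 0.159]
wrist_force: [-0.5, -0.4, -1.3]
width: 0.0255
finger_force: 0.0
```

Run:
```python
from plan import *
st();rows([(-.13,BY,.14,0),(-.13,BY,.11,0),(-.13,BY,.08,0),(-.125,BY,.06,0),(-.12,BY,.06,0)])
# box check from the top picture
im=imaging.snapshot("top"); cv2.imwrite("pics/t9.png",im[:,:,::-1])
```

```text
t 12.0 stand xyz mm [-124.7   13.4  151.3] rot [-9.7  0.2 -0.1] F(stand) [ 0.29 -0.53 -1.26] w 0.0255 q [ 0.18  0.01  1.61 -0.17  1.51  1.6 ]
[-0.001, -0.0072, 0.0102] [0.17, -0.003, 0.001]
[-0.0011, -0.0122, 0.0398] [0.17, -0.003, 0.001]
[-0.0011, -0.0173, 0.0694] [0.17, -0.003, 0.001]
[-0.0012, -0.0158, 0.0899] [0.17, -0.003, 0.001]
[-0.0012, -0.0108, 0.0908] [0.17, -0.003, 0.001]
```

Request:
drive_tool --series '[[0,[-0.001,-0.007,0.01],[0.17,-0.003,0]],[0,[-0.001,-0.012,0.04],[0.17,-0.003,0.001]],[0,[-0.001,-0.017,0.07],[0.17,-0.003,0.001]],[0,[-0.001,-0.016,0.09],[0.17,-0.003,0.001]],[0,[-0.001,-0.011,0.091],[0.17,-0.003,0.001]]]'

```text
time: 12.68
tool_pos: [0.4893, 0.0836, 0.0559]
ee_rot: [3.136, 0.009, 0.157]
wrist_force: [-0.4, -0.2, 0.1]
width: 0.0006
finger_force: 0.0
```

Run:
```python
from plan import *
imaging.snapshot("top"); st();rows([(-.112,BY,.06,0),(-.106,BY,.06,0),(-.1,BY,.06,0),(-.096,BY,.06,0),(-.092,BY,.06,0)])
```

```text
t 12.72 stand xyz mm [-118.7   11.2   57.3] rot [-0.3 -0.3  0.1] F(stand) [-0.11  0.19  0.41] w 0.0007 q [ 0.06  0.08  1.73 -0.01  1.33  1.47]
[0.0013, 0.0067, -0.0027] [0.006, 0.006, -0.001]
[0.0013, 0.0127, -0.0026] [0.006, 0.006, -0.001]
[0.0013, 0.0187, -0.0026] [0.006, 0.006, -0.001]
[0.0013, 0.0227, -0.0026] [0.006, 0.006, -0.001]
[0.0013, 0.0267, -0.0026] [0.006, 0.006, -0.001]
```

Request:
drive_tool --series '[[0,[0.001,0.007,-0.001],[0.006,0.006,0]],[0,[0.001,0.013,-0.002],[0.006,0.006,0]],[0,[0.001,0.019,-0.002],[0.006,0.006,0]],[0,[0.001,0.023,-0.002],[0.006,0.006,0]],[0,[0.001,0.027,-0.002],[0.006,0.006,0]]]'

```text
time: 13.35
tool_pos: [0.4966, 0.0577, 0.0606]
ee_rot: [-3.138, -0.004, 0.155]
wrist_force: [-0.9, 5.5, 5.3]
width: 0.0006
finger_force: 2.7
```

Request:
drive_tool --series '[[0,[0,0.004,0],[0,0,0]],[0,[0,0.008,0],[0,0,0]],[0,[0,0.012,0],[0,0,0]],[0,[0,0.015,0],[0,0,0]],[0,[0,0.018,0],[0,0,0]]]'

```text
time: 13.98
tool_pos: [0.4994, 0.0401, 0.0606]
ee_rot: [-3.138, -0.004, 0.156]
wrist_force: [0.1, 4.6, 5.5]
width: 0.0004
finger_force: 2.8
```

Run:
```python
from plan import *
st(); im=imaging.snapshot("top"); cv2.imwrite("pics/t10.png",im[:,:,::-1]); st()
rows([(-.07,BY,.06,0),(-.066,BY,.06,0)])
```

```text
t 13.97 stand xyz mm [-74.8  13.2  60.6] rot [0.2 0.2 0.1] F(stand) [-4.49  0.85  5.47] w 0.0004 q [-0.04  0.08  1.73  0.    1.33  1.38]
t 14.03 stand xyz mm [-74.4  13.2  60.6] rot [0.1 0.2 0.1] F(stand) [-4.19  0.39  4.66] w 0.0002 q [-0.04  0.08  1.73  0.    1.33  1.38]
[-0.0006, 0.0044, 0.0006] [-0.002, -0.004, -0.002]
[-0.0006, 0.0084, 0.0006] [-0.002, -0.004, -0.002]
```

Request:
drive_tool --series '[[0,[0,-0.006,0],[0,0,0]],[0,[-0.001,-0.006,0],[0,0,0]],[0,[-0.001,-0.006,0],[0,0,0]],[0,[-0.001,-0.006,0],[0,0,0]]]'

```text
time: 14.52
tool_pos: [0.4968, 0.0445, 0.0593]
ee_rot: [-3.141, -0.002, 0.155]
wrist_force: [0.3, 0.1, -0.3]
width: 0.0002
finger_force: 0.0
```

Run:
```python
from plan import *
st(); 
ims=imaging.snapshot("scene"); imt=imaging.snapshot("top"); st(); cv2.imwrite("pics/t11.png",imt[:,:,::-1]); cv2.imwrite("pics/s11.png",ims[:,:,::-1])
# wrist view profile: where is the box? sample along stand x at y=BY on lid height / stand height
im=imaging.snapshot("wrist"); c=cal("wrist"); cv2.imwrite("pics/w11.png",im[:,:,::-1])
print('wrist along x, z=.055, y=.035')
for x in np.arange(-.1,.06,.004):
    P=np.r_[S,0]+x*ex+.03*ey+.055*ez; u,v=w2px(c,P); print(round(x*1e3),(int(u),int(v)),im[int(v),int(u)] if 0<=v<420 and 0<=u<560 else None,end=' ; ')
```

```text
t 14.53 stand xyz mm [-79.7  11.3  59.3] rot [0.  0.1 0.1] F(stand) [-0.03  0.33 -0.33] w 0.0002 q [-0.02  0.07  1.74  0.    1.33  1.39]
t 14.62 stand xyz mm [-79.7  11.4  59.5] rot [0.  0.1 0.1] F(stand) [-0.41 -0.18 -0.59] w 0.001 q [-0.02  0.07  1.73  0.    1.33  1.39]
wrist along x, z=.055, y=.035
-100 (234, 226) [158 124  76] ; -96 (243, 226) [163 129  79] ; -92 (252, 226) [164 130  81] ; -88 (261, 226) [165 130  81] ; -84 (270, 226) [162 127  76] ; -80 (279, 226) [157 121  73] ; -76 (288, 226) [158 122  74] ; -72 (296, 226) [163 130  82] ; -68 (305, 226) [166 131  80] ; -64 (314, 226) [208 155  87] ; -60 (323, 226) [203 180 117] ; -56 (332, 226) [205 182 117] ; -52 (341, 226) [204 181 116] ; -48 (350, 226) [204 182 117] ; -44 (358, 226) [203 180 116] ; -40 (367, 226) [200 173 110] ; -36 (376, 226) [198 172 109] ; -32 (385, 226) [200 173 110] ; -28 (394, 226) [200 173 109] ; -24 (403, 226) [200 174 110] ; -20 (412, 226) [200 173 109] ; -16 (421, 226) [199 172 108] ; -12 (430, 226) [197 170 107] ; -8 (439, 226) [198 171 108] ; -4 (448, 226) [198 171 108] ; 0 (457, 226) [197 171 107] ; 4 (466, 226) [198 172 108] ; 8 (475, 226) [199 173 109] ; 12 (484, 226) [198 171 108] ; 16 (493, 226) [197 171 107] ; 20 (502, 226) [198 176 110] ; 24 (511, 226) [197 175 109] ; 28 (520, 226) [196 175 109] ; 32 (529, 226) [195 175 109] ; 36 (538, 226) [195 174 109] ; 40 (547, 226) [86 51 28] ; 44 (556, 226) [94 61 35] ; 48 (565, 226) None ; 52 (575, 226) None ; 56 (584, 226) None ;
```

Request:
drive_tool --series '[[0,[0.001,0.003,0],[0,0,0]],[0,[0.001,0.006,0],[0,0,0]],[0,[0.001,0.008,0],[0,0,0]],[0,[0.001,0.01,0],[0,0,0]],[0,[0.001,0.012,0],[0,0,0]]]'

```text
time: 15.3
tool_pos: [0.4998, 0.0332, 0.0597]
ee_rot: [-3.14, -0.003, 0.155]
wrist_force: [-0.7, 2.0, 0.3]
width: 0.0003
finger_force: 1.2
```

Request:
drive_tool --series '[[0,[0,0.001,0],[0,0,0]],[0,[0,0.002,0],[0,0,0]]]'

```text
time: 15.55
tool_pos: [0.4999, 0.0323, 0.0597]
ee_rot: [-3.138, -0.003, 0.155]
wrist_force: [-1.2, 7.4, 1.5]
width: 0.0004
finger_force: 3.5
```

Run:
```python
from plan import *
st()
```

```text
t 15.55 stand xyz mm [-67.   12.5  59.7] rot [0.2 0.1 0.1] F(stand) [-7.48 -0.05  1.55] w 0.0004 q [-0.05  0.08  1.73  0.    1.33  1.36]
```

Run:
```python
from plan import *
rows([(-.085,BY,.06,0),(-.09,.005,.095,0),(-.075,-.03,.12,0),(-.045,-.065,.12,0),(-.0045,-.065,.09,0)])
```

```text
[-0.0, -0.018, -0.0002] [-0.004, -0.003, -0.002]
[-0.0074, -0.0231, -0.0352] [-0.004, -0.003, -0.002]
[-0.0423, -0.0081, -0.0604] [-0.004, -0.003, -0.002]
[-0.0773, 0.022, -0.0606] [-0.004, -0.003, -0.002]
[-0.0773, 0.0626, -0.0307] [-0.004, -0.003, -0.002]
```

Request:
drive_tool --series '[[0,[0,-0.018,0],[0,0,0]],[0,[-0.006,-0.023,-0.035],[-0.003,0,0]],[0,[-0.042,-0.008,-0.06],[-0.004,-0.003,-0.002]],[0,[-0.077,0.022,-0.06],[-0.004,-0.003,-0.002]],[0,[-0.077,0.062,-0.05],[-0.004,-0.003,-0.002]]]'

```text
time: 16.18
tool_pos: [0.4327, -0.0425, 0.1106]
ee_rot: [3.136, -0.002, 0.159]
wrist_force: [-0.1, -0.0, -0.0]
width: 0.0003
finger_force: 0.0
```

Run:
```python
from plan import *
imaging.snapshot("top");st()
rows([(-.0045,-.06,.08,0),(-.0045,-.055,.06,0),(-.0045,-.045,.06,0),(-.0045,-.038,.06,0),(-.0045,-.032,.06,0)])
```

```text
t 16.23 stand xyz mm [  0.6 -66.  108.7] rot [-0.5 -0.1  0.1] F(stand) [ 2.91  0.54 -1.76] w 0.0003 q [-0.23 -0.11  1.81 -0.01  1.44  1.19]
[0.006, -0.0054, 0.0287] [0.009, 0.001, -0.002]
[0.011, -0.0056, 0.0487] [0.009, 0.001, -0.002]
[0.021, -0.0056, 0.0487] [0.009, 0.001, -0.002]
[0.028, -0.0056, 0.0487] [0.009, 0.001, -0.002]
[0.034, -0.0056, 0.0487] [0.009, 0.001, -0.002]
```

Request:
drive_tool --series '[[0,[0.002,-0.002,0.025],[0.003,0,-0.001]],[0,[0.005,-0.002,0.046],[0.003,0,-0.002]],[0,[0.008,-0.002,0.048],[0.003,0,-0.002]],[0,[0.008,-0.002,0.048],[0.003,0,-0.002]],[0,[0.008,-0.002,0.048],[0.003,0,-0.002]]]'

```text
time: 16.85
tool_pos: [0.4419, -0.0391, 0.0624]
ee_rot: [3.14, -0.001, 0.16]
wrist_force: [0.6, 0.3, -0.4]
width: 0.0005
finger_force: 0.0
```

Run:
```python
from plan import *
im=imaging.snapshot("wrist");st();c=cal("wrist"); cv2.imwrite("pics/w12.png",im[:,:,::-1])
rows([(-.0045,y,.06,0) for y in(-.045,-.038,-.031,-.026,-.021)])
for y in (.03,):
  print([(round(x*1e3),im[int(v),int(u)].tolist()) for x in np.arange(-.07,.05,.006) for u,v in [w2px(c,np.r_[S,0]+x*ex+y*ey+.055*ez)]])
print([(round(y*1e3),im[int(v),int(u)].tolist()) for y in np.arange(-.03,.09,.006) for u,v in [w2px(c,np.r_[S,0]-.035*ex+y*ey+.055*ez)] if v<420])
```

```text
t 16.9 stand xyz mm [ -5.6 -56.1  62.4] rot [-0.1  0.1 -0.1] F(stand) [ 0.17  0.52 -0.09] w 0.0005 q [-0.22 -0.05  1.86 -0.    1.34  1.2 ]
[0.0111, 0.0012, 0.0024] [0.001, -0.001, 0.002]
[0.0181, 0.0012, 0.0025] [0.001, -0.001, 0.002]
[0.0251, 0.0012, 0.0025] [0.001, -0.001, 0.002]
[0.0301, 0.0012, 0.0025] [0.001, -0.001, 0.002]
[0.0351, 0.0012, 0.0025] [0.001, -0.001, 0.002]
[(-70, [159, 124, 73]), (-64, [159, 124, 76]), (-58, [163, 128, 79]), (-52, [193, 173, 110]), (-46, [195, 174, 109]), (-40, [195, 174, 109]), (-34, [190, 164, 104]), (-28, [190, 164, 104]), (-22, [191, 165, 105]), (-16, [190, 165, 105]), (-10, [190, 165, 104]), (-4, [190, 164, 104]), (2, [190, 164, 104]), (8, [189, 163, 103]), (14, [189, 163, 103]), (20, [190, 164, 104]), (26, [189, 164, 104]), (32, [190, 170, 106]), (38, [191, 171, 107]), (44, [190, 171, 106])]
[(-30, [221, 189, 112]), (-24, [222, 191, 112]), (-18, [183, 152, 92]), (-12, [198, 177, 113]), (-6, [193, 167, 107]), (0, [193, 166, 106]), (6, [190, 164, 104]), (12, [192, 165, 105]), (18, [191, 165, 105]), (24, [191, 165, 105]), (30, [190, 164, 104]), (36, [194, 173, 108]), (42, [191, 171, 107]), (48, [216, 183, 107]), (54, [212, 179, 105]), (60, [21, 21, 21]), (66, [58, 55, 52]), (72, [60, 57, 53]), (78, [61, 58, 55]), (84, [63, 59, 55])]
```

Request:
drive_tool --series '[[0,[0.01,0.001,0.002],[0,0,0]],[0,[0.018,0.001,0.0025],[0,0,0]],[0,[0.025,0.001,0.0025],[0,0,0.001]],[0,[0.03,0.001,0.0025],[0,0,0.002]],[0,[0.035,0.001,0.0025],[0,0,0.002]]]'

```text
time: 17.52
tool_pos: [0.4746, -0.0346, 0.0588]
ee_rot: [-3.142, 0.005, 0.157]
wrist_force: [-5.2, -0.4, 4.2]
width: 0.0005
finger_force: 2.6
```

Request:
drive_tool --series '[[0,[0.005,0,0],[0,0,0]],[0,[0.01,0,0],[0,0,0]],[0,[0.015,0,0],[0,0,0]],[0,[0.019,0,0],[0,0,0]],[0,[0.023,0,0],[0,0,0]]]'

```text
time: 18.15
tool_pos: [0.4974, -0.0308, 0.0588]
ee_rot: [-3.141, 0.004, 0.157]
wrist_force: [-6.1, 0.5, 5.9]
width: 0.0003
finger_force: 2.9
```

Run:
```python
from plan import *
st()
```

```text
t 18.15 stand xyz mm [-5.2  0.1 58.8] rot [ 0.  -0.2 -0. ] F(stand) [-1.44 -5.98  5.89] w 0.0003 q [-0.18  0.08  1.73 -0.    1.34  1.24]
```

Request:
drive_tool --series '[[0,[-0.004,0,0],[0,0,0]],[0,[-0.006,0,0],[0,0,0]],[0,[-0.006,0,0],[0,0,0]],[0,[-0.003,0,0],[0,0,0]],[0,[0,0,0],[0,0,0]]]'

```text
time: 18.77
tool_pos: [0.4981, -0.031, 0.0589]
ee_rot: [3.141, 0.002, 0.157]
wrist_force: [-5.9, -1.6, 5.7]
width: 0.0003
finger_force: 3.1
```

Request:
drive_tool --series '[[0,[0.003,0,0],[0,0,0]],[0,[0.005,0,0],[0,0,0]],[0,[0.007,0,0],[0,0,0]],[0,[0.0085,0,0],[0,0,0]],[0,[0.0095,0,0],[0,0,0]]]'

```text
time: 19.4
tool_pos: [0.5065, -0.0295, 0.0589]
ee_rot: [-3.141, 0.005, 0.157]
wrist_force: [-5.8, -0.5, 5.7]
width: 0.0001
finger_force: 2.8
```

Run:
```python
from plan import *
st()
```

```text
t 19.4 stand xyz mm [-5.   9.3 58.9] rot [ 0.  -0.3 -0. ] F(stand) [-0.39 -5.84  5.69] w 0.0001 q [-0.17  0.1   1.71 -0.    1.34  1.24]
```

Request:
drive_tool --series '[[0,[0.001,0,0],[0,0,0]],[0,[0.002,0,0],[0,0,0]]]'

```text
time: 19.65
tool_pos: [0.5078, -0.0293, 0.059]
ee_rot: [-3.141, 0.006, 0.157]
wrist_force: [-8.6, -2.1, 7.3]
width: 0.0001
finger_force: 4.4
```

Run:
```python
from plan import *
st()
```

```text
t 19.65 stand xyz mm [-5.  10.6 59. ] rot [ 0.  -0.4 -0. ] F(stand) [ 0.75 -8.84  7.33] w 0.0001 q [-0.17  0.1   1.71 -0.    1.34  1.25]
```

Request:
drive_tool --series '[[0,[0.001,0,0],[0,0,0]],[0,[0.0015,0,0],[0,0,0]]]'

```text
time: 19.9
tool_pos: [0.5079, -0.0293, 0.059]
ee_rot: [-3.141, 0.01, 0.158]
wrist_force: [-12.3, -1.7, 9.7]
width: -0.0001
finger_force: 6.0
```

Run:
```python
from plan import *
st();rows([(-.005,.002,.06,0),(-.02,-.02,.075,0),(-.06,-.02,.1,0),(-.1,.02,.11,0),(-.11,.05,.09,0)])
```

```text
t 19.9 stand xyz mm [-5.  10.7 59. ] rot [ 0.  -0.6 -0. ] F(stand) [ -0.28 -12.37   9.75] w -0.0001 q [-0.17  0.1   1.7  -0.    1.34  1.25]
[-0.0087, -0.0, -0.001] [-0.0, 0.01, 0.0]
[-0.0309, -0.015, -0.0157] [-0.0, 0.01, 0.0]
[-0.0311, -0.055, -0.0407] [-0.0, 0.01, 0.0]
[0.0088, -0.095, -0.0511] [-0.0, 0.01, 0.0]
[0.039, -0.105, -0.0314] [-0.0, 0.01, 0.0]
```

Request:
drive_tool --series '[[0,[-0.009,0,0],[0,0,0]],[0,[-0.031,-0.015,-0.015],[0,0,0]],[0,[-0.031,-0.055,-0.04],[0,0.002,0]],[0,[0.009,-0.095,-0.05],[0,0.002,0]],[0,[0.039,-0.11,-0.035],[0,0.002,0]]]'

```text
time: 20.52
tool_pos: [0.5357, 0.0883, 0.0969]
ee_rot: [3.141, -0.01, 0.159]
wrist_force: [-0.5, -0.6, -0.5]
width: 0.0002
finger_force: 0.0
```

Request:
drive_tool --series '[[0,[0,0,0.015],[0,0,0]],[0,[0,0,0.033],[0,0,0]],[0,[0,0,0.033],[0,0,0]],[0,[0,0,0.033],[0,0,0]]]'

```text
time: 21.02
tool_pos: [0.5324, 0.0852, 0.0609]
ee_rot: [3.141, -0.001, 0.156]
wrist_force: [0.5, -0.2, 0.5]
width: 0.0006
finger_force: 0.0
```

Run:
```python
from plan import *
imaging.snapshot("top");st()
rows([(x,.05,.06,0) for x in (-.09,-.08,-.074,-.07,-.067)])
```

```text
t 21.07 stand xyz mm [-114.3   53.3   61.4] rot [-0.   0.1  0. ] F(stand) [0.41 0.59 0.73] w 0.0002 q [0.05 0.16 1.64 0.   1.34 1.47]
[-0.0033, 0.0243, 0.0014] [0.0, -0.003, -0.001]
[-0.0033, 0.0343, 0.0014] [0.0, -0.003, -0.001]
[-0.0033, 0.0403, 0.0014] [0.0, -0.003, -0.001]
[-0.0032, 0.0443, 0.0014] [0.0, -0.003, -0.001]
[-0.0032, 0.0473, 0.0014] [0.0, -0.003, -0.001]
```

Request:
drive_tool --series '[[0,[-0.003,0.024,0],[0,0,0]],[0,[-0.003,0.034,0],[0,0,0]],[0,[-0.003,0.04,0],[0,0,0]],[0,[-0.003,0.044,0],[0,0,0]],[0,[-0.003,0.047,0],[0,0,0]]]'

```text
time: 21.7
tool_pos: [0.5372, 0.0391, 0.0608]
ee_rot: [-3.141, -0.002, 0.158]
wrist_force: [-0.5, -0.3, 0.2]
width: 0.0004
finger_force: 0.0
```

Request:
drive_tool --series '[[0,[0,0,0],[0,0,0]],[0,[0,0.001,0],[0,0,0]]]'

```text
time: 21.95
tool_pos: [0.5372, 0.0387, 0.0607]
ee_rot: [-3.141, -0.001, 0.158]
wrist_force: [-0.5, 2.4, -0.1]
width: 0.0007
finger_force: 1.2
```

Run:
```python
from plan import *
st()
```

```text
t 21.95 stand xyz mm [-67.6  50.3  60.7] rot [ 0.1  0.1 -0. ] F(stand) [-2.46 -0.14 -0.06] w 0.0007 q [-0.03  0.16  1.64  0.    1.34  1.38]
```

Request:
drive_tool --series '[[0,[0,0.001,0],[0,0,0]],[0,[0,0.002,0],[0,0,0]],[0,[0,0.002,0],[0,0,0]]]'

```text
time: 22.32
tool_pos: [0.537, 0.0385, 0.0608]
ee_rot: [-3.137, -0.001, 0.158]
wrist_force: [-1.5, 6.7, 2.2]
width: 0.0002
finger_force: 3.5
```

Run:
```python
from plan import *
st()
```

```text
t 22.32 stand xyz mm [-67.4  50.   60.8] rot [ 0.3  0.1 -0. ] F(stand) [-6.81 -0.47  2.17] w 0.0002 q [-0.04  0.16  1.64  0.    1.35  1.37]
```

Request:
drive_tool --series '[[0,[0,-0.01,0],[0,0,0]],[0,[0,-0.03,0],[0,0,0]],[0,[-0.02,-0.04,-0.05],[0,0,0]],[0,[-0.06,-0.04,-0.1],[0,0,0]],[0,[-0.1,-0.02,-0.14],[0,0,0]]]'

```text
time: 22.95
tool_pos: [0.4347, 0.0412, 0.2026]
ee_rot: [3.141, -0.003, 0.16]
wrist_force: [1.1, 0.3, 0.8]
width: 0.0007
finger_force: 0.0
```

Request:
drive_tool --series '[[0,[-0.02,0.04,0],[0,0,0]],[0,[-0.02,0.08,0],[0,0,0]],[0,[-0.02,0.09,0],[0,0,0]],[0,[-0.02,0.09,0],[0,0,0]]]'

```text
time: 23.45
tool_pos: [0.4299, -0.0515, 0.2004]
ee_rot: [-3.141, -0.001, 0.157]
wrist_force: [-0.3, -0.5, -0.3]
width: 0.0007
finger_force: 0.0
```

Run:
```python
from plan import *
im=imaging.snapshot("wrist");st();c=cal("wrist"); cv2.imwrite("pics/w13.png",im[:,:,::-1])
def prof(pts,z):
    return [(round(s*1e3),im[int(round(v)),int(round(u))].tolist()) for s,x,y in pts for u,v in [w2px(c,np.r_[S,0]+x*ex+y*ey+z*ez)] if 0<=v<419.4 and 0<=u<559.4]
for y in(.03,.05,.07): print('x @y',y,prof([(x,x,y) for x in np.r_[np.arange(-.062,-.046,.002),np.arange(.036,.056,.002)]],.055))
for x in(-.04,-.005,.035): print('y @x',x,prof([(y,x,y) for y in np.r_[np.arange(.008,.026,.002),np.arange(.072,.09,.002)]],.055))
```

```text
t 23.5 stand xyz mm [  4.2 -69.8 200.4] rot [ 0.   0.1 -0. ] F(stand) [-0.35 -0.76 -0.16] w 0.0006 q [-0.25 -0.17  1.68  0.    1.63  1.16]
x @y 0.03 [(-62, [169, 132, 81]), (-60, [166, 130, 79]), (-58, [164, 128, 77]), (-56, [215, 164, 93]), (-54, [204, 181, 116]), (-52, [205, 182, 117]), (-50, [203, 182, 117]), (-48, [203, 182, 117]), (36, [208, 185, 120]), (38, [207, 185, 119]), (40, [207, 183, 118]), (42, [206, 183, 118]), (44, [171, 130, 81]), (46, [97, 64, 38]), (48, [98, 65, 38]), (50, [102, 68, 40]), (52, [100, 66, 40]), (54, [104, 69, 41]), (56, [102, 68, 40])]
x @y 0.05 [(-62, [151, 116, 69]), (-60, [148, 115, 69]), (-58, [154, 119, 71]), (-56, [200, 151, 84]), (-54, [208, 185, 119]), (-52, [206, 184, 118]), (-50, [206, 183, 118]), (-48, [205, 183, 117]), (36, [203, 181, 115]), (38, [203, 180, 114]), (40, [203, 181, 115]), (42, [202, 181, 115]), (44, [125, 95, 57]), (46, [98, 66, 38]), (48, [99, 67, 39]), (50, [101, 68, 40]), (52, [101, 67, 40]), (54, [102, 68, 40]), (56, [102, 66, 39])]
x @y 0.07 [(-62, [167, 131, 78]), (-60, [164, 128, 78]), (-58, [164, 128, 78]), (-56, [1
[... 644 characters left out ...]
 178, 112]), (80, [143, 108, 65])]
y @x -0.005 [(8, [218, 186, 111]), (10, [218, 185, 111]), (12, [218, 186, 112]), (14, [218, 185, 112]), (16, [217, 184, 111]), (18, [194, 163, 98]), (20, [211, 187, 116]), (22, [208, 186, 119]), (24, [208, 186, 119]), (72, [201, 179, 113]), (74, [201, 179, 113]), (76, [200, 179, 112]), (78, [200, 179, 112]), (80, [197, 171, 107])]
y @x 0.035 [(8, [236, 211, 125]), (10, [236, 211, 126]), (12, [236, 211, 125]), (14, [237, 212, 127]), (16, [236, 210, 126]), (18, [222, 189, 114]), (20, [205, 181, 112]), (22, [206, 184, 118]), (24, [207, 184, 119]), (72, [198, 176, 112]), (74, [197, 175, 111]), (76, [196, 174, 110]), (78, [195, 174, 109]), (80, [195, 173, 108])]
```

Request:
drive_tool --series '[[0,[0.03,0,-0.03],[0,0,0]],[0,[0.05,0,-0.05],[0,0,0]],[0,[0.05,0,-0.05],[0,0,0]],[0,[0.05,0,-0.05],[0,0,0]]]'

```text
time: 24.0
tool_pos: [0.4784, -0.0432, 0.2496]
ee_rot: [-3.141, 0.001, 0.159]
wrist_force: [0.2, -0.1, 0.8]
width: 0.0006
finger_force: 0.0
```

Run:
```python
from plan import *
im=imaging.snapshot("wrist");st();c=cal("wrist"); cv2.imwrite("pics/w14.png",im[:,:,::-1])
g=im.astype(np.float32).sum(2)
def edge(fix,axis,a,b,z):
    s=np.arange(a,b,.0002); px=np.array([w2px(c,np.r_[S,0]+(t*ex+fix*ey if axis=='x' else fix*ex+t*ey)+z*ez) for t in s],np.float32)
    p=cv2.remap(g,px[None,:,0],px[None,:,1],cv2.INTER_LINEAR)[0]; p=np.convolve(p,np.ones(5)/5,'same'); d=np.abs(p[8:]-p[:-8]); d=d[4:-4]
    i=d.argmax(); return round((s[i+8])*1e3,1),int(d[i])
print('rail outer y',[(x,edge(x,'y',.088,.102,.047)) for x in(-.05,-.03,0,.03,.05)])
print('rail inner y',[(x,edge(x,'y',.074,.086,.047)) for x in(-.0595,-.058)])
print('box far y',[(x,edge(x,'y',.072,.088,.055)) for x in(-.05,-.03,-.01,.01,.03,.04)])
print('box near y',[(x,edge(x,'y',.010,.028,.055)) for x in(-.05,-.03,-.01,.01,.03,.04)])
print('box left x',[(y,edge(y,'x',-.064,-.048,.055)) for y in(.03,.04,.05,.06,.07)])
print('box right x',[(y,edge(y,'x',.038,.052,.055)) for y in(.03,.04,.05,.06,.07)])
print('stop inner x',[(y,edge(y,'x',.04,.052,.047)) for y in(-.06,-.04,-.02,0,.01)])
print('stop outer x',[(y,edge(y,'x',.055,.068,.047)) for y in(-.06,-.02,.02,.06)])
```

```text
t 24.05 stand xyz mm [  4.2 -20.9 249.4] rot [ 0.  -0.1 -0.1] F(stand) [-0.54  0.72 -0.44] w 0.0004 q [-0.21 -0.07  1.49  0.    1.72  1.2 ]
rail outer y [(-0.05, (np.float64(91.0), 173)), (-0.03, (np.float64(95.6), 171)), (0, (np.float64(96.0), 159)), (0.03, (np.float64(96.4), 150)), (0.05, (np.float64(96.8), 106))]
rail inner y [(-0.0595, (np.float64(79.2), 171)), (-0.058, (np.float64(78.6), 234))]
box far y [(-0.05, (np.float64(79.8), 265)), (-0.03, (np.float64(79.8), 246)), (-0.01, (np.float64(80.0), 227)), (0.01, (np.float64(80.2), 230)), (0.03, (np.float64(80.2), 236)), (0.04, (np.float64(80.6), 266))]
box near y [(-0.05, (np.float64(19.2), 48)), (-0.03, (np.float64(17.4), 47)), (-0.01, (np.float64(17.6), 27)), (0.01, (np.float64(17.6), 51)), (0.03, (np.float64(17.8), 69)), (0.04, (np.float64(18.8), 69))]
box left x [(0.03, (np.float64(-56.2), 72)), (0.04, (np.float64(-56.2), 95)), (0.05, (np.float64(-56.8), 79)), (0.06, (np.float64(-56.2), 114)), (0.07, (np.float64(-56.8), 114))]
box right x [(0.03, (np.float64(44.8), 233)), (0.04, (np.float64(45.0), 291)), (0.05, (np.float64(44.6), 286)), (0.06, (np.float64(44.6), 258)), (0.07, (np.float64(44.6), 229))]
stop inner x [(-0.06, (np.float64(44.8), 391)), (-0.04, (np.float64(44.4), 304)), (-0.02, (np.float64(44.2), 302)), (0, (np.float64(44.0), 384)), (0.01, (np.float64(43.8), 394))]
stop outer x [(-0.06, (np.float64(62.2), 33)), (-0.02, (np.float64(61.4), 150)), (0.02, (np.float64(60.8), 149)), (0.06, (np.float64(60.2), 156))]
```

```bash
python3 -c "
from bench import robot
print(robot.close_job())"
```

```text
the job is handed in; nothing more can be done
None
```

The box is lying flat with its lid up, snug against both the back stop and the side rail. It was supported on a finger the whole way down. The gripper is clear, nothing else was touched, and the job was handed in at about 24 s.

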